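Set the chocolate warmer to its third setting and start it

TASK

Turn the knurled dial of the chocolate warmer with a fingertip until it clicks into its third setting, the mark with three dots, and then press the start button beside it all the way down and let it come up again. Do not press start while the dial is on another setting, and leave the jar, stamp, bear and bell where they stand: nothing is to be gripped or lifted.

Things in the scene. Friction and masses are not known exactly. Their poses are not given: they have to be found in the camera images.
- warmer: The chocolate warmer: low white housing fixed to the counter, 190 (x, depth) x 330 (y, width) x 50 mm high. Origin: centre of its underside; -x is its front, +y its left. On top: left, the dial with dot marks round its far side; middle front, the start button; right, an aluminium plate (150 x 110 mm, its top 53 mm above the counter) with the small jar on it.
- dial_top (a point): Centre of the dial's flat top face, 75 mm above the counter, at x -20, y +85 mm in the warmer's frame. The dial: a black disc 92 mm in diameter (too wide to pinch), 20 mm thick, knurled, its axis vertical. It floats on a spring: pressed, it begins to sink at about 3 N and is at the bottom, 4 mm down, at about 9 N; it turns at any height. This point sinks with it but does not turn.
- dial (a joint): Dial angle (rad), growing clockwise seen from above. Clicks at 0 (one dot), 0.698 (two), 1.396 (three), 2.094 (four dots); let go, it springs to the nearest. Passing the crest midway takes about 0.07 Nm: a fingertip pressed on the top face 30 mm from the axis with 5 N carries it by friction. Starts at the first or second click, perhaps still settling for a moment.
- pointer_tip (a point): Outer end of the white pointer line on the dial's top face, 44 mm from the axis; turns with the dial. Seen from the warmer's front it points 60 deg left of straight back at one dot, 20 deg left at two dots, 20 deg right at three, 60 deg right at four.
- mark_3 (a point): Middle of the group of three dark dots (each 6 mm) on the housing, 68 mm from the dial's axis: where the pointer must point at the third setting.
- start_button_top (a point): Centre of the top of the start button: a round grey push button 28 mm in diameter in a dark housing on the top of the warmer, at x = -62, y = -5 mm in the warmer's frame. It is pressed straight down.
- start_button (a joint): How far the start button is pressed (m): 0 up, 0.006 fully down, which takes 5 N; a spring brings it back up.
- mini_jar: White lidded jar, 62 mm in diameter, 78 mm high, loose on the warming plate, its axis at least 75 mm from the start button's axis. Origin: centre of its underside. To be left alone.
- stamp: Wooden hand stamp, 28 x 42 x 67 mm, loose on the counter left of the warmer. Origin: centre of its underside. To be left alone.
- bear: Chocolate bear, 57 x 55 x 71 mm, loose on the counter right of the warmer. Origin: centre of its underside. To be left alone.
- bell: Counter bell, 84 mm in diameter, 63 mm high, loose on the counter right of the warmer. Origin: centre of its underside. To be left alone.

How it is judged:
On the way, in this order (a step that is already met when the one before it is completed fails the run):
1. the dial has clicked into the third setting (within 0.12 rad) and rests there, with nothing touching it (value of joint dial between 1.276 and 1.516 rad and contact force between anything else and dial below 0.1 N), for 0.2 s.
2. the start button is pressed down (at least 4.8 of its 6 mm) (value of joint start_button above 0.0048 m), for 0.05 s.
At the end, for the whole second after the job is handed in: The dial rests in its third setting (1.396 rad, within 0.12), the start button has been pressed after that and is up again (under 1.5 mm), and jar, stamp, bear and bell stand within 20 mm of where they stood (value of joint dial between 1.276 and 1.516 rad and value of joint start_button below 0.0015 m and distance of each of mini_jar, stamp, bear, bell from where it was at the start of the episode below 0.02 m); the robot touches nothing.
It fails at once if the start button is pressed (over 3 mm) while the dial is not in the third setting (more than 0.2 rad off) (value of joint start_button above 0.003 m and not (value of joint dial between 1.196 and 1.596 rad)).
It fails at once if the jar, stamp, bear or bell is pushed, knocked over or lifted (over 20 mm from its place) (distance of any of mini_jar, stamp, bear, bell from where it was at the start of the episode above 0.02 m).
It also fails if it takes over 48 s, if anything falls off the work surface, if the arm or the gripper's body presses on something with over 40 N, if the wrist force passes 120 N, or if a joint passes its speed limit or range.

ROBOT

A 6-joint arm with a two-finger parallel gripper is mounted at the origin on a cart in front of the work surface, level with it; the furniture and walls round the work are solid. World frame = base frame: x ahead of the robot, y to its left, z up, the work surface at z = 0. Lengths are in m, angles in rad, forces in N, time in s.
With the tool pointing down it reaches from about 0.35 to 0.875 m from the base axis. Payload 15.5 kg.
Tool frame: the origin (TCP) lies midway between the tips of the shut fingers; the grasp point (between the pads) lies 19 mm behind it; z points along the fingers, y is the line along which they close (so a half turn about z gives the same grasp; the last joint's range is limited). The gripper opens to 85 mm and grips with 20 to 120 N. Pads are 22 mm wide; open, the fingers measure 114 mm over their backs; the gripper's body (76 mm by 85 mm) begins 54 mm behind the grasp point. The pads swing forward as they close: fully open they stand 13 mm farther back than shut.
Start: joints at [1.04, 0.494, 1.345, -0, 1.302, -0.096], TCP at [0.263, 0.567, 0.231] pointing down, gripper open.
Joint ranges: [-2.91, 2.91], [-0.82, 2.16], [0.22, 2.67], [-1.22, 4.37], [0.12, 2.79], [-3.08, 3.08]. Speed limits (rad/s): [1.89, 1.89, 2.57, 3.01, 3.01, 3.01].

INTERFACE

Orientations are given as a unit quaternion [x, y, z, w].
In Python, from bench import r, cams, workorder, nets gives the robot as it stands.
- The arm moves only by the tool move_arm, never from a script. Its argument "steps" is text: rows parted by semicolons, each of 6 numbers parted by spaces: the shift along the tool's x, y, z as a fraction of full scale, then the turn, a rotation vector about the tool's x, y, z as a fraction of full scale. In form: x y z ax ay az; .... A call has exactly 8 rows; each row is the pose to reach, as a shift and turn from the pose commanded when the call began, along the tool's axes at that moment; what a row does not reach only later rows make up. Full scale, the value 1, is 400 mm for a shift and pi/2 rad for a turn. A row lasts 1/8 s, in which the tool goes at most 62.5 mm and 10.7 degrees, less where a joint would pass 70% of its speed; a pose out of reach is approached as far as the arm can. A call with a number of a shift or a turn outside -1 to 1 is refused whole. A call with a gripper value outside its range is refused whole. "gripper" is the closure, from -1 (fully open) to 1 (shut), set as the call begins (left out, the last holds). The fingers move at their own pace and stop on an object; "grip_force" is the grip in N (left out, the last holds). Time passes only in rows, so rows that repeat a pose let the fingers close, or fill a call up. It gives the time, the measured TCP pose, the force, the opening and the grip force at its end, in the units of the state.
- r.get_obs(): the state, without advancing time (a new reading comes with each control period).
- cams.capture(name): name is "scene" or "top"; returns a dict with "frame" (400x640x3 uint8, red, green, blue), "K" (3x3 intrinsics, pixels), "view" (4x4, takes a point from world to camera coordinates). Camera axes: x right, y up, looking along -z (the intrinsics and any distortion apply to the point x, -y, -z); pixel columns grow to the right and rows downward; lengths in m; the calibration is good to about 2 mm. A picture is of the moment at which its call begins. There is no depth.
- workorder.sign_off(): hands the job in; it is judged then, once.
Trained networks look in the newest picture that a camera, given by its name, has taken for a name from the list of things; names that differ only in an ending like _2 or _b are one class to them, and where a whole thing is asked for, a point or a joint stands for the part that bears it (a point fixed in the world has none). Each returns a list of dicts, best first, with "p" (0 to 1); they miss things now and then, are a little off and sometimes report something else, mostly with a low value. They report only what shows in the picture. A call takes as long as a camera call.
- nets.look_for(camera, query): "bbox" ([left, top, width, height] in pixels, round what is visible of it).
The state is a dict: "t": time; "joint_positions": joint angles; "qvel": joint speeds; "joint_torque": joint torques, N m; "position": TCP position; "ee_rot": TCP orientation; "force": force on the tool from outside, world axes, zero at the start; "moment": the same for the moment, N m; "grip_width": finger opening in m; "grip_force": force on a finger pad.
Only numpy, scipy, OpenCV 4.12 (cv2) and the standard library are available. Lean on these libraries where they do the work, as an engineer would, in place of code of your own. Each camera call takes 0.05 s, during which the arm holds its last target. There are 200 camera calls.

## Working session

There is one attempt and no reset: what is moved stays moved. The work goes in short steps, Python scripts to look and compute and a tool call to move; the robot and the scene stay as the last step left them, time stands still between calls to the robot, and variables do not carry over. Pictures are saved under pics/ and viewed, at most 10 in all, crops included, and the job is handed in when it is done.

Besides the shell and the picture viewer there is one more tool, called after "Call:" as name(argument=value, ...) on one line, values as JSON. move_arm: Moves the arm, as the interface text tells. Its arguments: {"type":"object","properties":{"steps":{"type":"string"},"gripper":{"type":"number"},"grip_force":{"type":"number"}},"required":["steps"]}

```bash
mkdir -p pics; python3 - <<'E'
from bench import r,cams,nets
import cv2,numpy as np
o=r.get_obs();print(o['t'],o['position'],o['ee_rot'],o['force'])
for c in ['scene','top']:
    d=cams.capture(c);cv2.imwrite(f'pics/{c}0.png',d['frame'][:,:,::-1]);print(c,d['K'].tolist(),np.round(d['view'],4).tolist(),[k for k in d])
    for q in ['warmer','dial','start_button','mini_jar','pointer_tip','mark_3']:
        print(q,[(np.round(b['bbox'],1).tolist(),round(b['p'],2)) for b in nets.look_for(c,q)[:2]])
E
```

```text
0.0 [0.26307109 0.5665323  0.23070133] [ 2.15671290e-01  9.76465831e-01 -5.85022432e-04 -1.80880891e-04] [ 0.09889915 -0.37368028 -0.67602223]
scene [[410.0416016781613, 0.0, 322.098161358066], [0.0, 410.0416016781613, 198.06545899938055], [0.0, 0.0, 1.0]] [[-0.8136, -0.5814, -0.0029, 0.4336], [0.3235, -0.4569, 0.8286, -0.2794], [-0.4831, 0.6732, 0.5598, -0.6174], [0.0, 0.0, 0.0, 1.0]] ['frame', 'K', 'view']
warmer [([279.7, 173.6, 126.1, 123.0], 0.9)]
dial [([325.4, 222.7, 46.2, 35.1], 0.9), ([371.5, 212.7, 13.0, 12.9], 0.54)]
start_button []
mini_jar [([338.5, 157.4, 26.0, 36.5], 0.83)]
pointer_tip [([321.8, 220.0, 48.9, 35.3], 0.72)]
mark_3 [([325.1, 218.5, 46.0, 38.5], 0.38)]
top [[434.75076872307204, 0.0, 317.9314053388029], [0.0, 434.75076872307204, 197.27482823014893], [0.0, 0.0, 1.0]] [[0.0082, -0.9997, -0.0246, -0.028], [0.9909, 0.0048, 0.1345, -0.5766], [-0.1343, -0.0255, 0.9906, -1.0813], [0.0, 0.0, 0.0, 1.0]] ['frame', 'K', 'view']
warmer [([289.0, 219.5, 31.6, 38.4], 0.63), ([265.3, 166.3, 143.4, 109.4], 0.61)]
dial [([286.7, 219.6, 36.4, 38.9], 0.85)]
start_button []
mini_jar [([362.3, 180.2, 27.4, 29.3], 0.57)]
pointer_tip [([287.2, 221.7, 38.3, 34.7], 0.8)]
mark_3 [([264.6, 169.9, 139.9, 106.0], 0.8)]
```

View pics/top0.png

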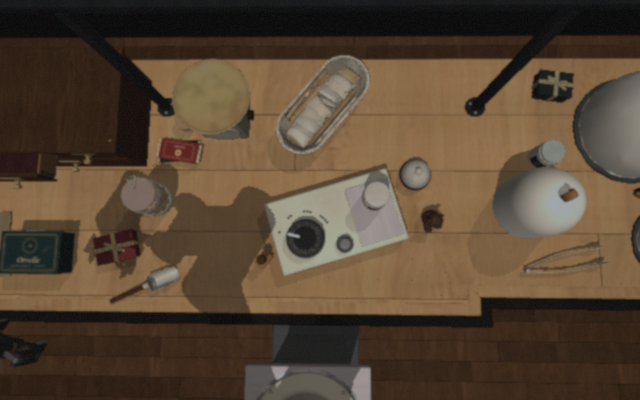

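View pics/scene0.png

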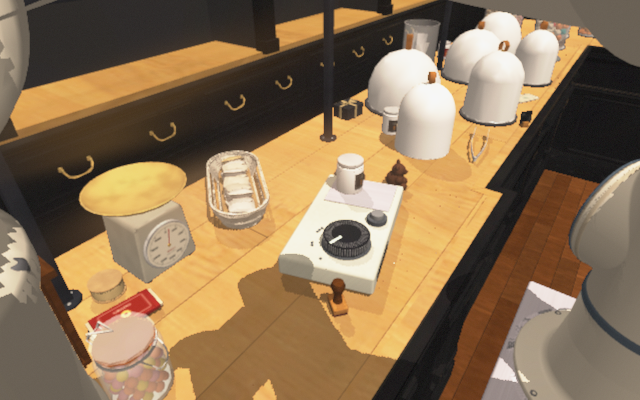

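The top view shows the warmer with corners near (265,205), (388,169), (408,237) and (284,274). The dial is at about (305,238) with its pointer to the left, and the button at about (345,243). I'll enlarge that area next.

```bash
cat > h.py <<'E'
import cv2,numpy as np
def proj(d,P):
    P=np.atleast_2d(P);c=P@d['view'][:3,:3].T+d['view'][:3,3];c=c*[1,-1,-1]
    p=c@d['K'].T;return p[:,:2]/p[:,2:]
def unproj(d,uv,z):
    R,t=d['view'][:3,:3],d['view'][:3,3];o=-R.T@t
    v=R.T@(np.array([1,-1,-1])*(np.linalg.inv(d['K'])@[uv[0],uv[1],1]));return o+v*(z-o[2])/v[2]
def T(p,P):
    P=np.atleast_2d(np.array(P,float));c,s=np.cos(p[2]),np.sin(p[2])
    return np.c_[p[0]+c*P[:,0]-s*P[:,1],p[1]+s*P[:,0]+c*P[:,1],P[:,2]]
E
python3 - <<'E'
from h import *
from bench import cams
from scipy.optimize import least_squares
d=cams.capture('top');s=cams.capture('scene')
M=[[.095,.165,.05],[.095,-.165,.05],[-.095,-.165,.05],[-.095,.165,.05],[-.02,.085,.075],[-.062,-.005,.062]]
uv=np.array([[265.5,205],[388,169.5],[408,237.5],[284,275],[305,238],[345,243]])
f=lambda p:(proj(d,T(p,M))-uv).ravel()
p=least_squares(f,[.5,0,.2],loss='soft_l1').x;print(p,f(p).reshape(-1,2).round(1).tolist())
print(T(p,M).round(4).tolist(), proj(s,T(p,M)).round(1).tolist())
I=d['frame'][160:285,255:415,::-1]
A=cv2.resize(I,None,fx=5,fy=5,interpolation=3)
for q in proj(d,T(p,M)): cv2.drawMarker(A,tuple(int(v) for v in ((q-[255,160]+.5)*5)),(0,0,255),0,10,1)
cv2.imwrite('pics/c1.png',A[:600])
B=cv2.resize(s['frame'][160:300,270:420,::-1],None,fx=4,fy=4,interpolation=3)
for q in proj(s,T(p,M)): cv2.drawMarker(B,tuple(int(v) for v in ((q-[270,160]+.5)*4)),(0,0,255),0,10,1)
cv2.imwrite('pics/c2.png',B)
E
```

```text
[ 0.51533212 -0.07127776  0.29133779] [[-1.9, -1.6], [-0.6, -2.2], [2.2, 1.2], [-0.4, 0.9], [0.6, -0.5], [0.3, 0.8]]
[[0.5589, 0.1141, 0.05], [0.6537, -0.202, 0.05], [0.4717, -0.2566, 0.05], [0.3769, 0.0595, 0.05], [0.4718, 0.0044, 0.075], [0.4574, -0.0939, 0.062]] [[276.2, 255.3], [329.6, 172.1], [404.5, 184.9], [373.8, 278.3], [346.2, 232.2], [376.9, 215.6]]
```

View pics/c1.png

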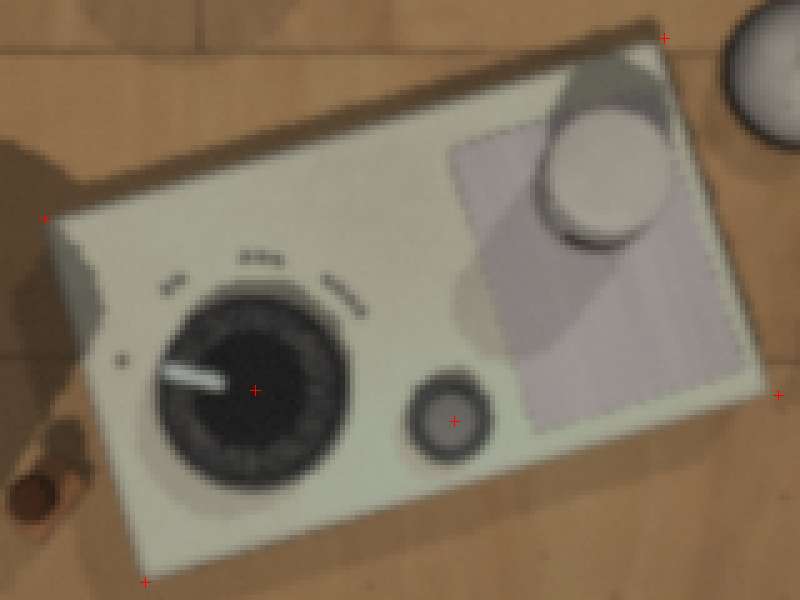

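View pics/c2.png

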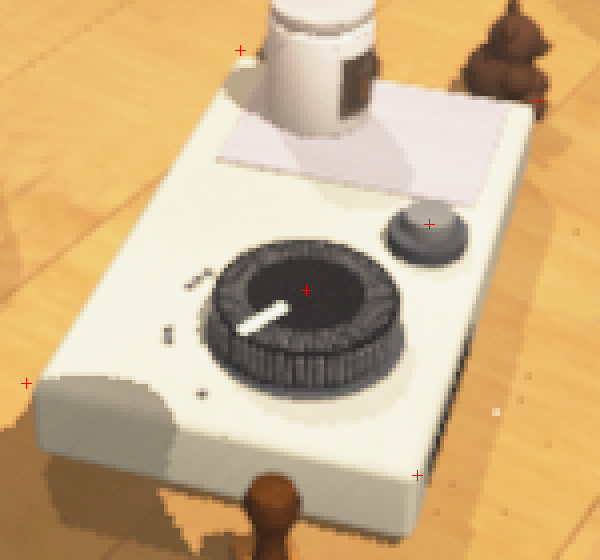

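The dial is on one dot: the pointer aims at the single dot, at pixel (165,370) in the enlarged view. The dial centre fits at (0.472, 0.004) and the warmer's yaw is about 0.29 rad. I'll go over the dial with the gripper shut.

Call:
move_arm(steps="-0.1 -0.1 0 0 0 0; -0.2 -0.2 0 0 0 0; -0.3 -0.3 0 0 0 0; -0.4 -0.4 0 0 0 0; -0.5 -0.51 0 0 0 0; -0.6 -0.62 0 0 0 0; -0.7 -0.72 0 0 0 0; -0.8 -0.82 0 0 0 0", gripper=1)

```text
t: 1.8
position: [0.4158, 0.1328, 0.2316]
ee_rot: [0.216, 0.976, 0.0, 0.0]
force: [1.8, 0.6, 0.0]
grip_width: 0.0004
grip_force: 0.0
```

```bash
python3 - <<'E'
from h import *
from bench import cams,r
d=cams.capture('scene');o=r.get_obs()
print(o['t'],o['position'],o['ee_rot'],o['force'],o['joint_positions'],o['grip_width'])
# button/dial refine from first top-image crops (pixel = crop/5+offset-.5)
t=cams.capture('top')
for n,c,z in [('dial',(253,391),.075),('button',(450,418),.062)]:
    print(n,unproj(t,(c[0]/5+254.5,c[1]/5+159.5),z))
for n,c,z in [('dial',(307,290),.075),('button',(428,218),.062),('button',(428,218),.066)]:
    print(n,z,unproj(d,(c[0]/4+269.5,c[1]/4+159.5),z))
E
```

```text
1.85 [0.41799005 0.12778784 0.23160268] [ 2.16798019e-01  9.76215577e-01 -7.23856151e-04  1.11489615e-03] [ 2.73080254 -1.65864074 -0.06951938] [ 0.16159423  0.22902395  1.78350033 -0.00240404  1.12753603 -0.97110575] 5.65997071254375e-05
dial [0.47129104 0.00557169 0.075     ]
button [ 0.45917426 -0.09178356  0.062     ]
dial 0.075 [0.47199513 0.00381406 0.075     ]
button 0.062 [ 0.46098307 -0.09848997  0.062     ]
button 0.066 [ 0.45853462 -0.09354308  0.066     ]
```

Call:
move_arm(steps="-0.1 -0.1 0.03 0 0 0; -0.1975 -0.203 0.1 0 0 0; -0.1975 -0.203 0.2 0 0 0; -0.1975 -0.203 0.28 0 0 0; -0.1975 -0.203 0.325 0 0 0; -0.1975 -0.203 0.325 0 0 0; -0.1975 -0.203 0.325 0 0 0; -0.1975 -0.203 0.325 0 0 0")

```text
t: 2.9
position: [0.4533, 0.0278, 0.1021]
ee_rot: [0.216, 0.976, 0.0, 0.001]
force: [0.5, -0.1, 0.3]
grip_width: -0.0001
grip_force: 0.0
```

```bash
python3 - <<'E'
from h import *
from bench import cams,r
from scipy.spatial.transform import Rotation as R
o=r.get_obs()
print(o['t'],o['position'],o['ee_rot'],o['force'],o['joint_positions'])
d=cams.capture('scene');cv2.imwrite('pics/s3.png',cv2.resize(d['frame'][130:300,250:440,::-1],None,fx=3,fy=3,interpolation=3))
M=R.from_quat(o['ee_rot']).as_matrix()
C=np.array([.472,.0045])
for a in range(130,40,-12): 
    P=np.r_[C+.03*np.array([np.cos(np.radians(a)),np.sin(np.radians(a))]),.0722]
    print(a,((M.T@(P-o['position']))/.4).round(4),round((130-a)/90,3))
E
```

```text
2.9 [0.45332939 0.02775818 0.1021351 ] [2.15580147e-01 9.76485804e-01 1.24225273e-04 8.11430975e-04] [ 0.5426834  -0.14684302  0.30074762] [-7.04562971e-02  4.54139724e-01  1.90361310e+00  1.18440235e-05
  7.82198077e-01 -1.20668905e+00]
130 [ 0.0012 -0.0013  0.0748] 0.0
118 [-0.0069  0.0121  0.0749] 0.133
106 [-0.0176  0.0236  0.0749] 0.267
94 [-0.0305  0.0325  0.0749] 0.4
82 [-0.0449  0.0386  0.0749] 0.533
70 [-0.0603  0.0416  0.075 ] 0.667
58 [-0.076   0.0413  0.075 ] 0.8
46 [-0.0912  0.0377  0.075 ] 0.933
```

View pics/s3.png

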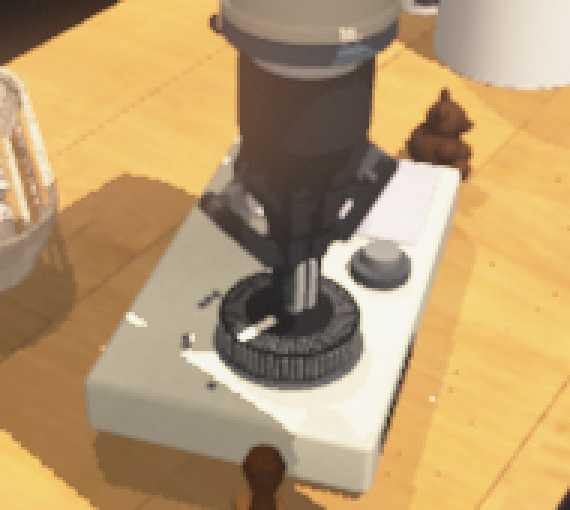

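The fingers are shut just above the dial, clear of the jar, button and stamp. Next I press down gently and read the force.

Call:
move_arm(steps="0 0 0.02 0 0 0; 0 0 0.04 0 0 0; 0 0 0.06 0 0 0; 0 0 0.068 0 0 0; 0 0 0.071 0 0 0; 0 0 0.073 0 0 0; 0 0 0.073 0 0 0; 0 0 0.073 0 0 0")

```text
t: 3.95
position: [0.4525, 0.0278, 0.0722]
ee_rot: [0.216, 0.976, 0.0, -0.0]
force: [-2.2, 3.1, 7.3]
grip_width: 0.0003
grip_force: 3.4
```

Call:
move_arm(steps="-0.0038 0.0069 0 0 0 0.067; -0.0081 0.0134 0 0 0 0.133; -0.0132 0.0195 0 0 0 0.2; -0.0188 0.0249 0 0 0 0.267; -0.025 0.0297 0 0 0 0.333; -0.0317 0.0338 0 0 0 0.4; -0.0387 0.0372 0 0 0 0.467; -0.0461 0.0399 0 0 0 0.533")

```text
t: 4.95
position: [0.4761, 0.0343, 0.0723]
ee_rot: [0.595, 0.803, -0.0, -0.0]
force: [-3.0, -0.4, 6.6]
grip_width: -0.0001
grip_force: 3.4
```

```bash
python3 - <<'E'
from h import *
from bench import cams,r
o=r.get_obs();print(o['t'],o['position'],o['ee_rot'],o['force'],o['moment'])
A=[]
for c,u,v in [('scene',320,240),('top',305,238)]:
    A.append(cv2.resize(cams.capture(c)['frame'][v-35:v+35,u:u+0+45 if 0 else u+45][:, :, ::-1] if 0 else cams.capture(c)['frame'][v-45:v+35,u-35:u+65,::-1],None,fx=4,fy=4,interpolation=3))
cv2.imwrite('pics/s4.png',np.hstack(A))
E
```

```text
4.95 [0.47608306 0.0342501  0.07225848] [ 5.95344151e-01  8.03470789e-01 -1.66653412e-04 -6.87533455e-05] [-3.02230166 -0.44678524  6.59361791] [-0.27915125  0.55427125 -0.03927481]
```

View pics/s4.png

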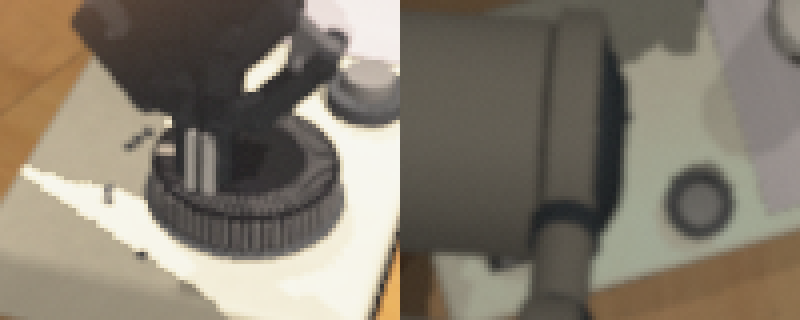

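The dial is following the finger: the white pointer, near (160,150), has moved past the two-dot mark. I'll continue the arc.

Call:
move_arm(steps="-0.0038 0.0069 0 0 0 0.067; -0.0081 0.0134 0 0 0 0.133; -0.0132 0.0195 0 0 0 0.2; -0.0188 0.0249 0 0 0 0.267; -0.025 0.0297 0 0 0 0.333; -0.0317 0.0338 0 0 0 0.4; -0.0317 0.0338 0 0 0 0.4; -0.0317 0.0338 0 0 0 0.4")

```text
t: 6.05
position: [0.4926, 0.0262, 0.0722]
ee_rot: [0.814, 0.582, -0.0, -0.0]
force: [-2.7, -0.5, 7.0]
grip_width: 0.0
grip_force: 3.3
```

Call:
move_arm(steps="0 0 -0.02 0 0 0; 0 0 -0.05 0 0 0; 0 0 -0.1 0 0 0; 0 0 -0.15 0 0 0; 0 0 -0.2 0 0 0; 0 0 -0.25 0 0 0; 0 0 -0.25 0 0 0; 0 0 -0.25 0 0 0")

```text
t: 7.05
position: [0.4927, 0.0262, 0.172]
ee_rot: [0.814, 0.582, -0.0, -0.0]
force: [0.8, -0.2, -0.1]
grip_width: 0.0001
grip_force: 0.0
```

```bash
python3 - <<'E'
from h import *
from bench import cams,r
from scipy.spatial.transform import Rotation as R
o=r.get_obs();print(o['t'],o['position'],o['ee_rot'],o['force'],o['joint_positions'])
cv2.imwrite('pics/s5.png',np.hstack([cv2.resize(cams.capture(c)['frame'][v-45:v+35,u-35:u+65,::-1],None,fx=4,fy=4,interpolation=3) for c,u,v in [('scene',335,240),('top',305,238)]]))
M=R.from_quat(o['ee_rot']).as_matrix()
print(M.T@(np.array([.459,-.093,.08])-o['position'])/.4)
E
```

```text
7.05 [0.49267619 0.0262481  0.17197539] [ 8.13515771e-01  5.81542853e-01 -7.68620768e-06 -1.43163112e-05] [ 0.77489444 -0.18018191 -0.12199796] [-6.78785836e-02  3.85858085e-01  1.73799432e+00  1.45048181e-05
  1.01777031e+00  2.61662257e-01]
[-0.30932429  0.01682378  0.22993666]
```

View pics/s5.png

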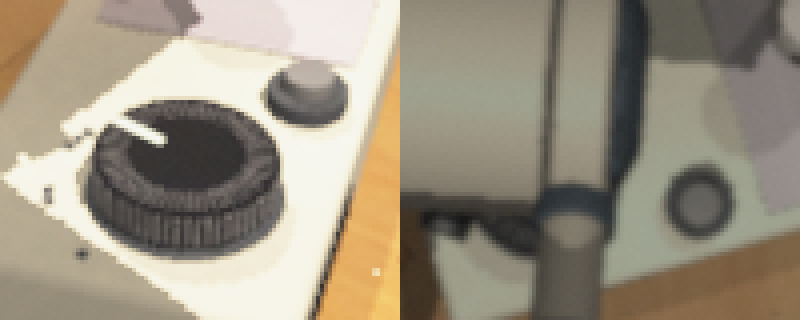

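The pointer is now at about (112,117) in the left crop, near the three-dot group. I'll check its angle numerically.

```bash
python3 - <<'E'
from h import *
from bench import cams
d=cams.capture('scene');C=np.array([.472,.0045])
for u in [(112,117),(165,142)]:
    P=unproj(d,(u[0]/4+299.5,u[1]/4+194.5),.075);v=P[:2]-C
    print(P,np.degrees(np.arctan2(v[1],v[0])),np.hypot(*v))
yaw=16.5
for k,a in enumerate([60,20,-20,-60]):
    t=np.radians(yaw+a); q=proj(d,np.r_[C+.044*np.array([np.cos(t),np.sin(t)]),.075])[0]
    print(k+1,(q-[299.5,194.5])*4)
E
```

```text
[0.51695012 0.00339419 0.075     ] -1.4092398586545212 0.04496372201386463
[0.48420153 0.00479956 0.075     ] 1.4063839638222417 0.012205211222161687
1 [118.98184139 189.17133921]
2 [ 96.08256068 151.86277581]
3 [115.48813554 116.15650565]
4 [165.73377462  97.48069032]
```

The dial is at the third click: the measured tip angle of -1.4° compares with about -3.5° expected. Now the button.

Call:
move_arm(steps="-0.1 0.005 0 0 0 0; -0.2 0.011 0 0 0 0; -0.309 0.017 0 0 0 0; -0.309 0.017 0.06 0 0 0; -0.309 0.017 0.13 0 0 0; -0.309 0.017 0.2 0 0 0; -0.309 0.017 0.24 0 0 0; -0.309 0.017 0.24 0 0 0")

```text
t: 8.2
position: [0.4584, -0.0927, 0.0749]
ee_rot: [0.814, 0.582, -0.001, -0.001]
force: [0.6, 0.1, 0.6]
grip_width: -0.0002
grip_force: 0.0
```

Call:
move_arm(steps="0 0 0.005 0 0 0; 0 0 0.01 0 0 0; 0 0 0.013 0 0 0; 0 0 0.016 0 0 0; 0 0 0.018 0 0 0; 0 0 0.02 0 0 0; 0 0 0.02 0 0 0; 0 0 0.02 0 0 0")

```text
t: 9.2
position: [0.4596, -0.093, 0.0682]
ee_rot: [0.814, 0.582, 0.0, 0.0]
force: [1.5, -0.4, 3.7]
grip_width: 0.0004
grip_force: 1.8
```

Call:
move_arm(steps="0 0 0.001 0 0 0; 0 0 0.002 0 0 0; 0 0 0.003 0 0 0; 0 0 0.004 0 0 0; 0 0 0.005 0 0 0; 0 0 0.006 0 0 0; 0 0 0.006 0 0 0; 0 0 0.006 0 0 0")

```text
t: 10.2
position: [0.4595, -0.093, 0.0659]
ee_rot: [0.813, 0.582, 0.0, 0.0]
force: [2.4, -0.2, 11.8]
grip_width: -0.0002
grip_force: 5.6
```

Call:
move_arm(steps="0 0 0.001 0 0 0; 0 0 0.002 0 0 0; 0 0 0.002 0 0 0; 0 0 0.002 0 0 0; 0 0 0 0 0 0; 0 0 -0.01 0 0 0; 0 0 -0.04 0 0 0; 0 0 -0.08 0 0 0")

```text
t: 11.2
position: [0.4583, -0.0926, 0.0981]
ee_rot: [0.814, 0.582, -0.001, -0.001]
force: [0.9, 0.5, -0.2]
grip_width: 0.0001
grip_force: 0.0
```

Call:
move_arm(steps="0 0 -0.05 0 0 0; 0 0 -0.1 0 0 0; 0 0 -0.15 0 0 0; 0 0 -0.15 0 0 0; 0 0 -0.15 0 0 0; 0 0 -0.15 0 0 0; 0 0 -0.15 0 0 0; 0 0 -0.15 0 0 0")

```text
t: 12.2
position: [0.4592, -0.0929, 0.1574]
ee_rot: [0.814, 0.582, -0.0, -0.0]
force: [0.3, -0.2, 0.2]
grip_width: -0.0003
grip_force: 0.0
```

```bash
python3 - <<'E'
from h import *
from bench import cams,r
o=r.get_obs();print(o['t'],o['position'],o['force'])
cv2.imwrite('pics/s6.png',cv2.resize(cams.capture('scene')['frame'][140:290,260:420,::-1],None,fx=4,fy=4,interpolation=3))
E
```

```text
12.2 [ 0.45916329 -0.09287366  0.15740565] [ 0.31184585 -0.23702351  0.24605616]
```

View pics/s6.png

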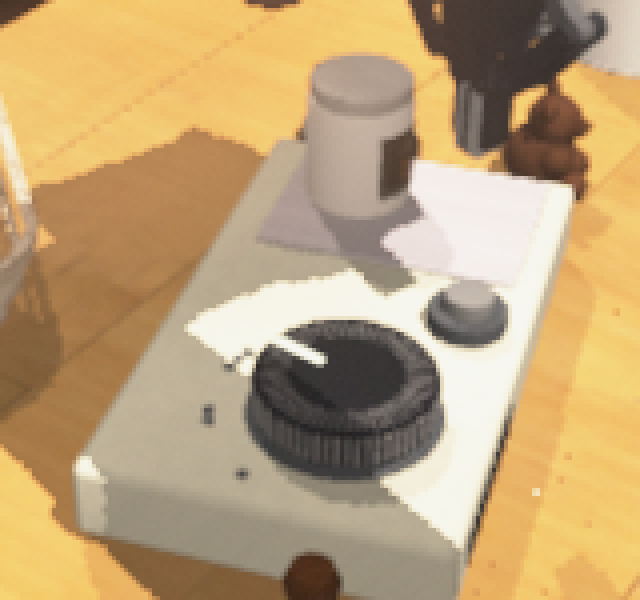

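The pointer is still at the three dots (tip near (275,342)), the button is up at about (470,300), and the jar, stamp and bear are where they were. The press peaked at over 11.8 N, well above the 5 N needed for full travel. Handing in.

```bash
python3 -c "
from bench import workorder
print(workorder.sign_off())"
```

```text
the job is handed in; nothing more can be done
None
```

The dial is on its third setting, the start button was pressed fully down and came back up, nothing else was touched, and the job was handed in at about 12 s; the sign-off returned no verdict.

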